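# Stack the counter kit in its two trays

## Task

Put the loose counter things away in the two shallow trays. In the long tray lay the thick pack of tags flat and lengthwise inside the lip, the thin pack squarely on top of it the same way round, and the white tailor's chalk flat on the middle of the thin pack; in the square tray set the round pin tin inside the lip and stand the green thread spool upright on the middle of its lid. Let go of everything, and leave the bell, the mug and the stapler where they are.

Things in the scene. Friction and masses are not known exactly. Their poses are not given: they have to be found in the camera images.
- long_tray: Oblong dark wooden tray, fixed, 82 (x) x 126 (y) mm outside, 72 x 116 mm inside the lip; grey lining 4 mm above the worktop, top of the lip 9 mm above it. Origin: centre of its underside on the worktop; long side along its y, z up.
- square_tray: Square dark wooden tray, fixed, 90 x 90 mm outside, 80 x 80 mm inside the lip; grey lining 4 mm above the worktop, top of the lip 9 mm above it. Origin: centre of its underside on the worktop; z up.
- thick_pack: Thick tied pack of buff tags, rigid, 49 (x) x 93 (y) mm, solid height 22 mm (a dark string, 1 mm higher, runs across its top). The flat paper tags and scraps lying about the counter are not part of the job. Lies flat. Origin: centre of its underside; long side along its y, z up. Pinch across the short side (x).
- thin_pack: Thin tied pack of buff tags, rigid, 49 (x) x 93 (y) mm, solid height 14 mm, with a thin pale string. Lies flat. Origin: centre of its underside; long side along its y, z up. Pinch across the short side (x).
- chalk: White tailor's chalk, a flat rounded tablet 40 (x) x 46 (y) x 9 mm high. Lies flat. Origin: centre of its underside, z up. Pinch across x.
- pin_tin: Round red pin tin with a flat lid, closed, 60 mm across, 22 mm high. Origin: centre of its underside, z up. Pinch across its sides.
- spool: Wooden thread spool with green thread, standing upright; flanges 38 mm across, 10 mm thick at the foot and the top, 50 mm high; the middle between the flanges is narrower (about 18 to 30 mm). Origin: centre of its underside, z up along its axis. Pinch across the top flange.
- bell: Bystander: white domed counter bell on a black foot, 72 mm across, 54 mm high; loose, to be left alone. Origin: centre of its underside.
- mug: Bystander: white stoneware mug with a handle, 78 x 109 mm, 90 mm high; loose, to be left alone. Origin: centre of its underside.
- stapler: Bystander: stapler lying on its base, 36 (x) x 168 (y) mm, 49 mm high; loose, to be left alone. Origin: centre of its underside.
Things that resemble listed ones, but are neither listed nor needed, are in the scene too. Several things look just like the chalk: the one meant starts nearest to the robot's base. Leave any purple look-alike of the long_tray alone.

How it is judged:
At the end, for the whole second after the job is handed in: Centres within: thick pack 17 mm of long tray's, thin on thick 13, chalk on thin 13, tin 15 of square tray's, spool on tin 12. Thick pack lengthwise in its tray within 0.3 rad, thin along thick 0.22; none tilted over 0.12 rad; heights within 4 mm of resting on tray floor or thing below; all still (horizontal distance between thick_pack and long_tray below 0.017 m and z of thick_pack in the frame of long_tray between 0 and 0.008 m and angle between each of thick_pack, thin_pack, chalk, pin_tin, spool's own z axis and vertical below 0.12 rad and linear speed of each of thick_pack, thin_pack, chalk, pin_tin, spool below 0.01 m/s and angular speed of each of thick_pack, thin_pack, chalk, pin_tin, spool below 0.1 rad/s and angle between the y axis of thick_pack and the y axis of long_tray, either way round below 0.3 rad and horizontal distance between thin_pack and thick_pack below 0.013 m and z of thin_pack in the frame of thick_pack between 0.018 and 0.026 m and angle between the y axis of thin_pack and the y axis of thick_pack, either way round below 0.22 rad and horizontal distance between chalk and thin_pack below 0.013 m and z of chalk in the frame of thin_pack between 0.01 and 0.018 m and horizontal distance between pin_tin and square_tray below 0.015 m and z of pin_tin in the frame of square_tray between 0 and 0.008 m and horizontal distance between spool and pin_tin below 0.012 m and z of spool in the frame of pin_tin between 0.018 and 0.026 m); the robot touches nothing.
It fails at once if the bell is pushed more than 20 mm or tipped over (distance of bell from where it was at the start of the episode above 0.02 m or angle between bell's own z axis and vertical above 0.3 rad).
It fails at once if the mug is pushed more than 20 mm or tipped over (distance of mug from where it was at the start of the episode above 0.02 m or angle between mug's own z axis and vertical above 0.3 rad).
It fails at once if the stapler is pushed more than 20 mm or tipped over (distance of stapler from where it was at the start of the episode above 0.02 m or angle between stapler's own z axis and vertical above 0.3 rad).
It also fails if it takes over 128 s, if anything falls off the work surface, if the arm or the gripper's body presses on something with over 40 N, if the wrist force passes 120 N, or if a joint passes its speed limit or range.

## Robot

A 6-joint arm with a two-finger parallel gripper is mounted at the origin on the work surface; the furniture and walls round the work are solid. World frame = base frame: x ahead of the robot, y to its left, z up, the work surface at z = 0. Lengths are in m, angles in rad, forces in N, time in s.
With the tool pointing down it reaches from about 0.35 to 0.95 m from the base axis. Payload 17.4 kg.
Tool frame: the origin (TCP) lies between the finger pads; the fingertips stand r.tip_extent ahead of it and the grasp point (between the pads) is the TCP (r.tip_extent is the distance from the TCP to the fingertips, in m); z points along the fingers, y is the line along which they close (so a half turn about z gives the same grasp; the last joint's range is limited). The gripper opens to 93 mm and grips with 3 to 60 N. Pads are 15 mm wide; open, the fingers measure 128 mm over their backs; the gripper's body (75 mm by 188 mm) begins 65 mm behind the grasp point.
Start: joints at [-1.232, 0.116, 1.442, -0, 1.584, -0.038], TCP at [0.248, -0.628, 0.238] pointing down, gripper open.
Joint ranges: [-2.83, 2.83], [-0.83, 2.19], [0.07, 2.5], [-1.14, 4.28], [0.01, 3], [-2.97, 2.97]. Speed limits (rad/s): [1.89, 1.89, 2.22, 3.14, 3.14, 3.14].

## Interface

Orientations are given as a rotation vector (axis times angle).
In Python, from station import r gives the robot as it stands. Calls block until the motion is done:
- r.goto(position, orientation): joint-space move of the TCP to a pose.
- r.move_straight(position, rotation=None, feed=0.15): straight line of the TCP; rotation=None keeps the orientation; feed is the mean speed in m/s.
- r.move_j(angles): joint-space move.
- r.gripper_open() and r.close_gripper(): open the fingers fully, or close them until they stop; the grip force is fixed at half the most.
- r.sleep(seconds).
- r.ik(position, orientation): joint angles nearest the present ones, or None.
- r.read_camera(name): name is "scene" or "top"; returns (picture, depth): 480x640x3 uint8, red, green, blue; 480x640 float32, m along the optical axis (not along the pixel's ray), 0 where there is no reading.
- r.get_calibration(name): a dict with "fx", "fy", "cx", "cy" (pixels), "D" ([k1, k2, p1, p2, k3] as OpenCV has them; the pictures are not rectified), "xyz" and "rotation" of the camera in the world. Camera axes: x right, y down, z forward; pixel columns grow to the right and rows downward; lengths in m; the calibration is good to about 2 mm. A picture is of the moment at which its call begins. get_calibration takes no time and is no camera call.
A pose or a line that the arm cannot do raises r.Unreachable and nothing moves.
- r.hand_in(): hands the job in; it is judged then, once.
Readings, each from a call of its own:
- r.current_clock(): time.
- r.current_joints(): joint angles.
- r.current_dq(): joint speeds.
- r.current_joint_efforts(): joint torques, N m.
- r.current_tcp_pos(): TCP position.
- r.current_orientation(): TCP orientation.
- r.current_wrist_force(): force on the tool from outside, world axes, zero at the start.
- r.current_moment(): the same for the moment, N m.
- r.current_opening(): finger opening in m.
- r.current_finger_force(): force on a finger pad.
Only numpy, scipy, OpenCV 4.12 (cv2) and the standard library are available. Lean on these libraries where they do the work, as an engineer would, in place of code of your own. Each camera call takes 0.05 s, during which the arm holds its last target. There are 200 camera calls.

## Working session

There is one attempt and no reset: what is moved stays moved. The work goes in short steps, each a Python script; the robot and the scene stay as the last script left them, time stands still between calls to the robot, and variables do not carry over. Pictures are saved under pics/ and viewed, at most 14 in all, crops included, and the job is handed in when it is done.

```bash
ls; mkdir -p pics; python3 - <<'E'
from station import r
import cv2,numpy as np
for n in("top","scene"):
    p,d=r.read_camera(n); cv2.imwrite(f"pics/{n}0.png",p[:,:,::-1]); np.save(f"{n}0.npy",d)
    print(n,r.get_calibration(n),d.min(),d.max())
print(r.tip_extent,r.current_clock(),r.current_orientation())
E
```

```text
pics
top {'fx': 539.3738776630747, 'fy': 539.3738776630747, 'cx': 304.6426962721074, 'cy': 238.37377278044664, 'D': array([-0.15616805,  0.        ,  0.        ,  0.        ,  0.        ]), 'xyz': array([0.31403271, 0.01573425, 1.19472858]), 'rotation': array([-2.10773637,  2.12698004, -0.2183081 ])} 0.0 2.4382043
scene {'fx': 557.5387449143865, 'fy': 557.5387449143865, 'cx': 317.98825670697585, 'cy': 239.09410914566416, 'D': array([0.06126254, 0.        , 0.        , 0.        , 0.        ]), 'xyz': array([-0.16217797,  0.81552535,  0.56234972]), 'rotation': array([-0.84579685,  2.25292626, -1.38604692])} 0.0 3.928242
0.019 0.1 [-3.08495460e+00 -5.88190955e-01  1.47186389e-04]
```

View pics/top0.png

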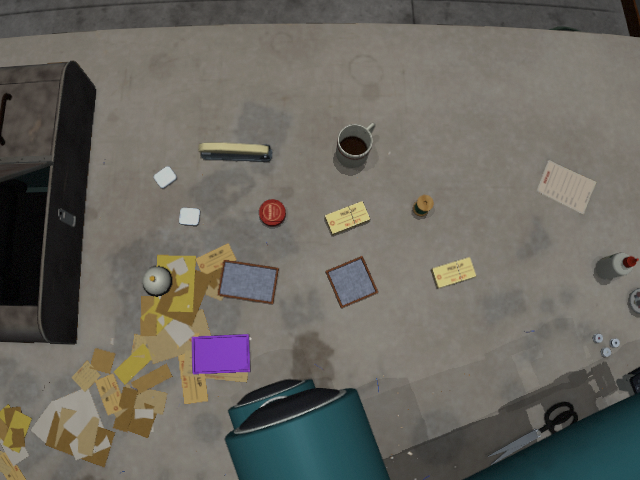

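View pics/scene0.png

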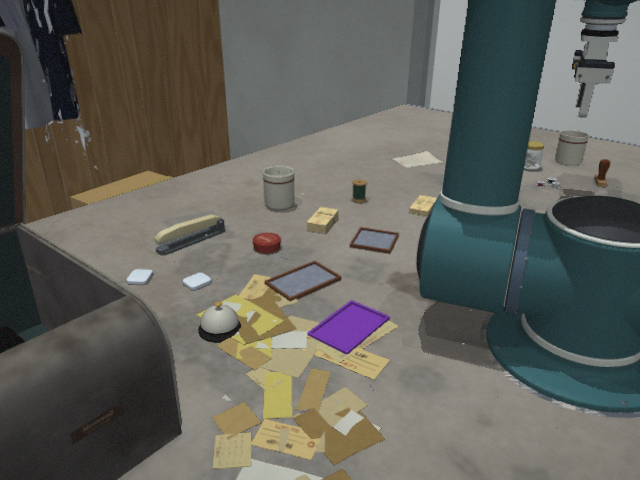

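The top view shows:
- Long tray at (249,282), square tray at (352,282), purple look-alike tray at (221,354).
- Packs at (347,218) and (454,272).
- Red tin at (272,213) and spool at (424,205).
- Bell at (157,281), mug at (354,146) and stapler at (236,152).

Possible confusions:
- **Chalk:** white tablets at (165,177) and (189,216). The paper scrap at (177,330) is flat. The one nearest the base is (189,216).
- **Packs:** thick and thin to be told apart by height and string.
- **Tray:** the purple one is ruled out.

```bash
cat > h.py <<'E'
from station import r
import cv2,numpy as np
from scipy.spatial.transform import Rotation as R
def look(n,name=None):
    p,d=r.read_camera(n)
    if name: cv2.imwrite(f"pics/{name}.png",p[:,:,::-1])
    return p,d
def rays(n,px):
    c=r.get_calibration(n); K=np.array([[c["fx"],0,c["cx"]],[0,c["fy"],c["cy"]],[0,0,1]])
    u=cv2.undistortPoints(np.float64(px).reshape(-1,1,2),K,c["D"]).reshape(-1,2)
    return c["xyz"],np.c_[u,np.ones(len(u))]@R.from_rotvec(c["rotation"]).as_matrix().T
def onplane(n,px,z):
    o,v=rays(n,px); return o+v*((z-o[2])/v[:,2])[:,None]
def cloud(n,d,x0,y0,x1,y1):
    ys,xs=np.mgrid[y0:y1,x0:x1]; px=np.c_[xs.ravel(),ys.ravel()]
    o,v=rays(n,px); return o+v*d[y0:y1,x0:x1].reshape(-1,1),px
def rect(n,px,z):
    "min-area rectangle of pixels cast on plane z: centre, size, yaw of LONG side"
    P=onplane(n,px,z)[:,:2].astype(np.float32)*1000
    b=cv2.boxPoints(cv2.minAreaRect(P)); e1,e2=b[1]-b[0],b[2]-b[1]
    if np.hypot(*e1)<np.hypot(*e2): e1,e2=e2,e1
    return b.mean(0)/1000,(np.hypot(*e1),np.hypot(*e2)),np.arctan2(e1[1],e1[0])%np.pi
E
python3 - <<'E'
from h import *
p=cv2.imread("pics/top0.png"); d=np.load("top0.npy")
W={"packA":(318,192,380,244),"packB":(425,250,482,296),"chalk1":(172,201,207,232),"chalk2":(148,160,182,194),"tin":(252,192,293,234),"spool":(405,188,442,222),"bell":(138,262,176,300)}
base=cloud("top",d,290,190,315,240)[0][:,2]; print("table z",np.median(base))
for k,w in W.items():
    q,px=cloud("top",d,*w); hgt=q[:,2]-np.median(base)
    m=hgt>0.006
    print(k,"z95",np.percentile(hgt[m],[50,90,98]).round(4),m.sum(),*rect("top",px[m],np.percentile(hgt[m],70)), np.median(q[m],0).round(3))
hsv=cv2.cvtColor(p,cv2.COLOR_BGR2HSV)
for k,w in {"long":(208,250,290,312),"square":(318,248,388,316)}.items():
    s=hsv[w[1]:w[3],w[0]:w[2]]
    m=((s[...,0]>105)&(s[...,0]<130)&(s[...,1]>40)&(s[...,2]>60)).astype(np.uint8)
    m=cv2.morphologyEx(m,cv2.MORPH_OPEN,np.ones((3,3)))
    ys,xs=np.nonzero(m); print(k,m.sum(),*rect("top",np.c_[xs+w[0],ys+w[1]],0.004))
t=[cv2.resize(p[y:y+60,x:x+80],(400,300),interpolation=cv2.INTER_CUBIC) for x,y in((308,190),(415,242),(150,165),(390,175))]
cv2.imwrite("pics/crop.png",np.vstack([np.hstack(t[:2]),np.hstack(t[2:])]))
E
```

```text
table z -0.0006764731434000248
packA z95 [0.0219 0.0251 0.0278] 914 [ 0.60275096 -0.0879377 ] (np.float32(135.53584), np.float32(110.499954)) 1.5002801 [ 0.6   -0.084  0.021]
packB z95 [0.0145 0.0176 0.021 ] 835 [ 0.47849798 -0.3189378 ] (np.float32(107.24123), np.float32(100.37611)) 1.4026597 [ 0.474 -0.322  0.014]
chalk1 z95 [0.0091 0.0122 0.0138] 305 [0.6073502 0.265682 ] (np.float32(75.79658), np.float32(57.301888)) 1.8333105 [0.61  0.273 0.008]
chalk2 z95 [0.0089 0.0116 0.0146] 290 [0.70183164 0.3360127 ] (np.float32(72.62531), np.float32(64.53575)) 1.6822605 [0.705 0.335 0.008]
tin z95 [0.0223 0.0256 0.0299] 588 [0.6131175  0.08429213] (np.float32(83.81015), np.float32(82.14555)) 0.10031674 [0.614 0.082 0.022]
spool z95 [0.0491 0.0525 0.055 ] 305 [ 0.61747766 -0.24875264] (np.float32(91.84829), np.float32(61.89744)) 2.5221663 [ 0.625 -0.254  0.048]
bell z95 [0.0304 0.0415 0.0518] 845 [0.45943832 0.33047318] (np.float32(81.319786), np.float32(78.06942)) 0.00071227894 [0.46  0.331 0.03 ]
long 51 [0.45673755 0.14916025] (np.float32(89.54159), np.float32(47.960144)) 1.2929351
square 58 [ 0.46860787 -0.09282256] (np.float32(66.41186), np.float32(34.336296)) 1.9415509
```

View pics/crop.png

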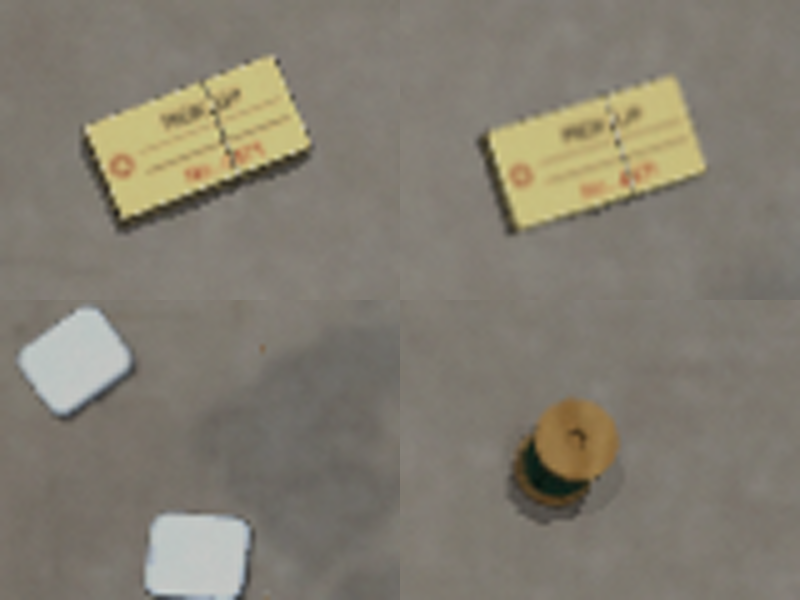

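The crop shows the dark-string pack at (347,218), 22 mm high, so it is the thick one. The pale-string pack at (454,272) is 14 mm high, so it is the thin one. The nearer chalk is the tablet at (189,216), and the spool lid is near (425,203). Next I measure them by colour.

```bash
cat >> h.py <<'E'
def mask(p,k):
    I=p.astype(int); R_,G,B=I[...,0],I[...,1],I[...,2]
    return {"buff":lambda:(R_>150)&(R_-B>45),"white":lambda:(R_>170)&(abs(R_-B)<40),
     "red":lambda:(R_>90)&(R_-G>60),"blue":lambda:(B-R_>4),"wood":lambda:(R_-B>55)&(R_>110)}[k]()
def blob(p,w,k,n="top"):
    m=np.zeros(p.shape[:2],np.uint8); m[w[1]:w[3],w[0]:w[2]]=mask(p,k)[w[1]:w[3],w[0]:w[2]]
    m=cv2.morphologyEx(m,cv2.MORPH_CLOSE,np.ones((3,3)))
    c=max(cv2.findContours(m,0,cv2.CHAIN_APPROX_NONE)[0],key=cv2.contourArea)
    return c.reshape(-1,2).astype(float)
E
python3 - <<'E'
from h import *
p=cv2.imread("pics/top0.png")[:,:,::-1]; d=np.load("top0.npy")
for k,w,c,z in [("thick",(318,192,380,244),"buff",.022),("thin",(425,250,482,296),"buff",.014),("chalk",(172,201,207,232),"white",.009),("chalk2",(148,160,182,194),"white",.009),("tin",(252,192,293,234),"red",.02),("spool",(405,188,442,222),"wood",.05),("long",(208,250,290,312),"blue",.004),("square",(318,248,388,316),"blue",.004)]:
    try:
        q=blob(p,w,c); C,s,a=rect("top",q,z); 
        cc,rr=cv2.minEnclosingCircle((onplane("top",q,z)[:,:2]*1000).astype(np.float32))
        print(k,C.round(4),np.round(s,1),"yaw",round(a,3),"circ",np.round(cc,1),round(rr,1))
    except Exception as e: print(k,e)
for x,y in((225,280),(249,282),(352,282),(222,272)): print(p[y,x])
q,px=cloud("top",d,172,322,184,338); print("scrap h",np.median(q,0))
E
```

```text
thick [ 0.6022 -0.086 ] [90.5 45.3] yaw 1.939 circ [602.5 -85.8] 49.5
thin [ 0.4756 -0.3239] [91.1 45.1] yaw 1.849 circ [ 476.5 -323.1] 49.5
chalk [0.611  0.2731] [43.2 37.1] yaw 1.488 circ [611.  273.5] 24.9
chalk2 [0.7062 0.3347] [42.9 36.7] yaw 2.203 circ [706.4 334.6] 24.5
tin [0.615  0.0836] [56.4 55.6] yaw 1.562 circ [615.6  82.9] 29.5
spool [ 0.6271 -0.2573] [34.9 34.5] yaw 2.331 circ [ 626.4 -257.7] 18.3
long [0.4609 0.1375] [115.1  71.3] yaw 1.409 circ [461.4 137.4] 65.7
square [ 0.4585 -0.0937] [79.4 79.4] yaw 0.386 circ [458.3 -93.4] 54.4
[110 116 130]
[110 118 131]
[107 114 127]
[81 49 31]
scrap h [0.35334701 0.29138512 0.00386212]
```

Sizes and heights match the descriptions, and 2 mm is enough accuracy here. I start with the tin.

```bash
cat >> h.py <<'E'
def down(phi):
    y=np.array([np.cos(phi),np.sin(phi),0]); z=np.array([0,0,-1.]); return R.from_matrix(np.c_[np.cross(y,z),y,z]).as_rotvec()
def best(pos,phi):
    q0=r.current_joints(); c=[]
    for k in(0,np.pi):
        q=r.ik(pos,down(phi+k))
        if q is not None: c.append((np.abs(np.array(q)-q0).max()+2*max(0,abs(q[5])-2.6),k))
    return down(phi+min(c)[1])
def hover(xy,phi,z=.2):
    P=[*xy,z]; r.goto(P,best(P,phi))
def pick(xy,phi,z,hz=.2):
    "z: TCP height at the grasp"
    r.gripper_open(); hover(xy,phi,hz); r.move_straight([*xy,z+.03]); r.move_straight([*xy,z],feed=.06)
    f=r.current_wrist_force(); r.close_gripper(); print("opening",r.current_opening(),"F",np.round(f,1))
    r.move_straight([*xy,hz]); print("lifted, opening",r.current_opening(),"pad",r.current_finger_force(),"t",r.current_clock())
def place(xy,phi,z,hz=.2):
    hover(xy,phi,hz); r.move_straight([*xy,z+.03]); r.move_straight([*xy,z],feed=.05)
    print("F",np.round(r.current_wrist_force(),1),"opening",r.current_opening()); r.sleep(.2)
    r.gripper_open(); r.sleep(.2); r.move_straight([*xy,hz]); print("placed t",r.current_clock())
E
python3 - <<'E'
from h import *
pick((.615,.083),1.5,.028)
place((.4585,-.0937),.386,.0335)
look("top","a1"); p,d=look("scene")
E
```

```text
opening 0.05952659140736522 F [-0.8  0.7  0. ]
lifted, opening 0.05967701521909327 pad 29.999805092811584 t 6.8167
F [-0.3  0.4 -0.8] opening 0.05972770235574438
placed t 11.95
```

```bash
python3 - <<'E'
from h import *
pick((.6266,-.2574),1.2,.045)
p,d=look("top","a2")
try:
    q=blob(p,(318,248,388,316),"red"); z=.025
    cc,rr=cv2.minEnclosingCircle((onplane("top",q,z)[:,:2]*1000).astype(np.float32)); print(cc,rr)
except Exception as e: print(e)
E
```

```text
opening 0.035116218332708254 F [-0.6 -0.7  0.8]
lifted, opening 0.03516087116919775 pad 30.00002305067028 t 16.975
(457.6505432128906, -95.34400939941406) 29.388803482055664
```

View pics/a2.png

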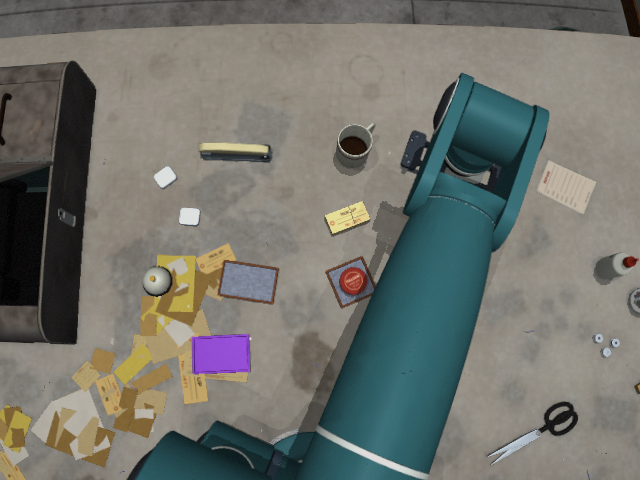

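The tin sits in the square tray at (352,281). The spool opening of 35 mm instead of 38 is odd, so I check it in the scene view.

```bash
python3 - <<'E'
from h import *
hover((.4577,-.0953),1.2,.2)
p,d=look("scene"); c=r.get_calibration("scene")
K=np.array([[c["fx"],0,c["cx"]],[0,c["fy"],c["cy"]],[0,0,1]]);Rm=R.from_rotvec(c["rotation"]).as_matrix().T
u=cv2.projectPoints(r.current_tcp_pos().reshape(1,3),cv2.Rodrigues(Rm)[0],-Rm@c["xyz"],K,c["D"])[0].ravel();print(u)
x,y=u.astype(int);cv2.imwrite("pics/sp.png",cv2.resize(p[max(0,y-60):y+60,x-80:x+80,::-1],(640,480),interpolation=cv2.INTER_CUBIC))
E
```

```text
[380.44337473 154.90699215]
```

View pics/sp.png

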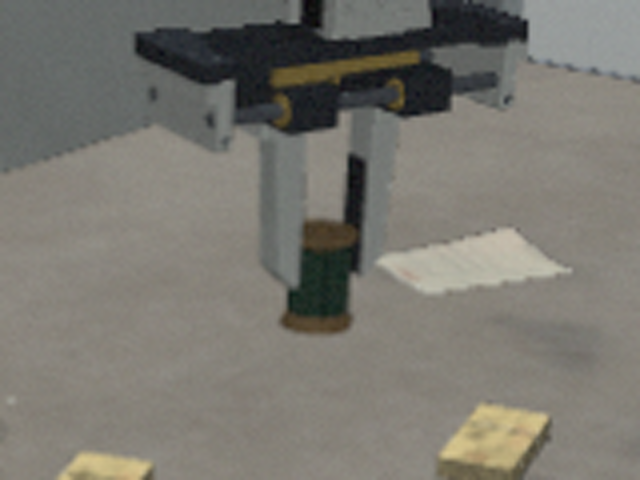

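The scene crop shows the spool hanging upright between the fingers, foot at crop (316,322) and lid at about (325,232). I place it on the tin, then fetch the thick pack.

```bash
python3 - <<'E'
from h import *
place((.4577,-.0953),1.2,.0725)
p=np.pi/2
pick((.6022,-.086),1.939-p,.031)
P,d=look("top","a3")
q=blob(P,(318,248,388,316),"wood"); cc,rr=cv2.minEnclosingCircle((onplane("top",q,.076)[:,:2]*1000).astype(np.float32)); print("spool",cc,rr)
place((.4609,.1375),1.409-p,.036)
pick((.4756,-.3239),1.849-p,.024)
P,d=look("top","a4")
print(*rect("top",blob(P,(208,250,290,312),"buff"),.026))
q=blob(P,(318,248,388,316),"wood"); cc,rr=cv2.minEnclosingCircle((onplane("top",q,.076)[:,:2]*1000).astype(np.float32)); print("spool",cc,rr)
E
```

```text
F [-0.   0.1  0.2] opening 0.03499681444311857
placed t 22.25
opening 0.04534898573180674 F [-0.5 -0.4  0.6]
lifted, opening 0.04547828725346259 pad 30.00004291534424 t 27.15Traceback (most recent call last):
  File "<stdin>", line 6, in <module>
  File "h.py", line 30, in blob
    c=max(cv2.findContours(m,0,cv2.CHAIN_APPROX_NONE)[0],key=cv2.contourArea)
ValueError: max() iterable argument is empty
```

```bash
python3 - <<'E'
from h import *
p=np.pi/2
place((.4609,.1375),1.409-p,.036)
pick((.4756,-.3239),1.849-p,.024)
P,d=look("top","a4")
print(*rect("top",blob(P,(208,250,290,312),"buff"),.026))
E
```

```text
F [-0.2 -0.1 -0.8] opening 0.045457835958650904
placed t 32.575
opening 0.0457241850038724 F [-0.1 -1.   0.4]
lifted, opening 0.04538527976570711 pad 29.999925792217255 t 38.3917
[0.4590489  0.13661146] (np.float32(91.43715), np.float32(45.60902)) 1.4082655
```

View pics/a4.png

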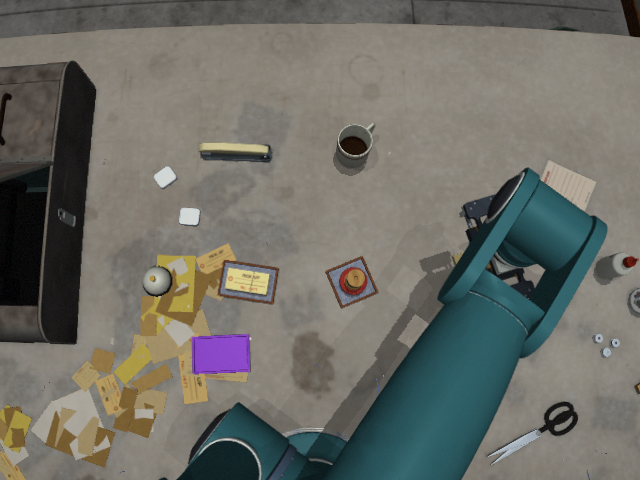

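The top view shows the thick pack inside the long tray at (248,281) and the spool on the tin at (355,279). Next come the thin pack and then the chalk.

```bash
python3 - <<'E'
from h import *
p=np.pi/2
place((.460,.137),1.409-p,.0512)
pick((.611,.2731),1.488-p,.0215)
P,d=look("top","a5")
try: print(*rect("top",blob(P,(208,250,290,312),"buff"),.040))
except Exception as e: print(e)
E
```

```text
F [-0.7  1.1 -0.9] opening 0.04573288591838772
placed t 44.2667
opening 0.039476191023296414 F [-0.4 -0.3  0.2]
lifted, opening 0.03981249597921561 pad 29.999984800815582 t 49.325
[0.45834893 0.13658361] (np.float32(91.39495), np.float32(45.652344)) 1.4108515
```

View pics/a5.png

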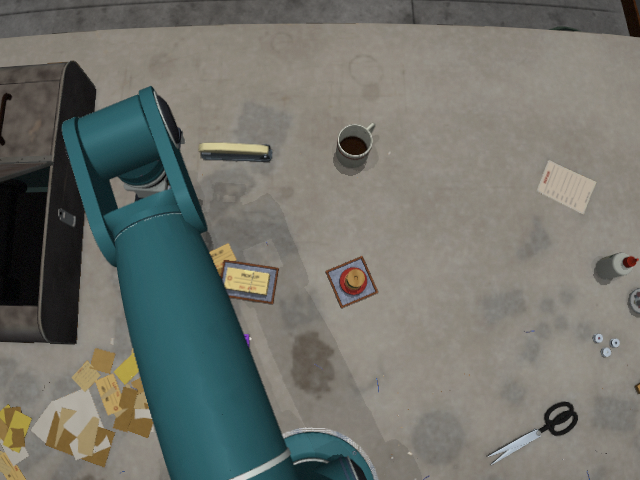

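The thin pack lies squarely on the thick one at (250,281), and the spool and tin are undisturbed at (354,280). Now I place the chalk.

```bash
python3 - <<'E'
from h import *
p=np.pi/2
place((.4595,.137),1.409-p,.040+.0215+.001)
hover((.40,-.45),0,.3); r.sleep(.5)
P,d=look("top"); S,_=look("scene"); print(r.current_clock())
W=(208,250,290,312)
print("thin",*rect("top",blob(P,W,"buff"),.040)); print("chalk",*rect("top",blob(P,W,"white"),.049))
q=blob(P,(318,248,388,316),"red"); print("tin",cv2.minEnclosingCircle((onplane("top",q,.026)[:,:2]*1000).astype(np.float32)))
I=P[248:316,318:388].astype(int); m=(I[...,0]-I[...,1]<70)&(I[...,0]-I[...,2]>40)&(I[...,0]>110); m=cv2.morphologyEx(m.astype(np.uint8),cv2.MORPH_OPEN,np.ones((3,3)))
c=max(cv2.findContours(m,0,1)[0],key=cv2.contourArea).reshape(-1,2)+[318,248]
print("spool",cv2.minEnclosingCircle((onplane("top",c,.076)[:,:2]*1000).astype(np.float32)))
z=lambda im,x,y:cv2.resize(im[y:y+100,x:x+133,::-1],(400,300),interpolation=cv2.INTER_CUBIC)
cv2.imwrite("pics/end.png",np.vstack([np.hstack([z(P,190,232),z(P,290,232)]),np.hstack([z(S,240,220),z(S,310,170)])]))
E
```

```text
F [ 0.1  0.3 -1. ] opening 0.03948707431158894
placed t 54.275
57.0167
thin [0.5080733 0.1992063] (np.float32(66.7874), np.float32(40.87307)) 2.0348399
chalk [0.45904252 0.1376249 ] (np.float32(44.524952), np.float32(38.16923)) 1.4001092
tin ((457.5278015136719, -95.24903869628906), 29.36366081237793)
spool ((458.09307861328125, -95.08975219726562), 19.921049118041992)
```

View pics/end.png

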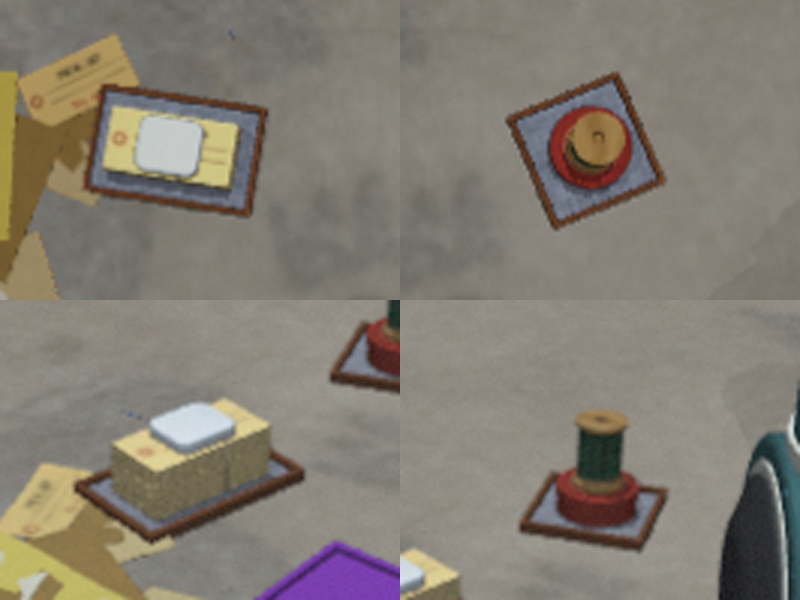

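The crops show both stacks in place, flat and centred. The last "thin" figure picked up a paper scrap, so I ignore it; the earlier fix holds. The arm is clear, so I hand in.

```bash
python3 -c "
from station import r
print(r.hand_in())"
```

```text
the job is handed in; nothing more can be done
None
```

I handed the job in at about 57 s: the thick pack, thin pack and chalk are stacked in the long tray, and the spool stands on the tin in the square tray. The last pictures show both stacks centred and flat; the hand-in call returned no verdict.

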